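Sort checked soldering tiles by their tag

ROBOT

A 6-joint arm with a two-finger parallel gripper is mounted at the origin on the work surface. World frame = base frame: x ahead of the robot, y to its left, z up, the work surface at z = 0. Lengths are in m, angles in rad, forces in N, time in s.
With the tool pointing down it reaches from about 0.375 to 0.9 m from the base axis. Payload 3.1 kg.
Tool frame: the origin (TCP) lies between the finger pads; the fingertips stand 8 mm ahead of it and the grasp point (between the pads) lies 11 mm behind it; z points along the fingers, y is the line along which they close (so a half turn about z gives the same grasp; the last joint's range is limited). The gripper opens to 87 mm and grips with 3 to 60 N. Pads are 19 mm wide; open, the fingers measure 117 mm over their backs; the gripper's body (75 mm by 190 mm) begins 51 mm behind the grasp point.
Start: joints at [-1.383, 0.527, 1.433, -0, 1.181, -0.178], TCP at [0.224, -0.583, 0.231] pointing down, gripper open.
Joint ranges: [-3.08, 3.08], [-0.75, 2.2], [0.22, 2.44], [-1.43, 4.57], [0, 2.65], [-2.85, 2.85]. Speed limits (rad/s): [2.79, 2.79, 3.14, 3.14, 3.14, 3.14].

INTERFACE

Orientations are given as a unit quaternion [x, y, z, w].
In Python, from rig import robot gives the robot as it stands.
- The arm moves only by the tool move_arm, never from a script. Its argument "motion" is text: rows parted by semicolons, each of 5 numbers parted by spaces: the opening, from -1 (shut) to 1 (fully open), then the shift along the tool's x, y, z normalised to -1 to 1, where 1 is 0.2 m, then the turn about the tool's z normalised to -1 to 1, where 1 is pi rad. A call has 1 to 12 rows; each row is the pose to reach, as a shift and turn from the pose commanded when the call began, along the tool's axes at that moment, turning the shorter way round; what a row does not reach only later rows make up. A row lasts 1/12 s, in which the tool goes at most 41.7 mm and 7.16 degrees, less where a joint would pass 70% of its speed; a pose out of reach is approached as far as the arm can. A call with a number of a shift or a turn outside -1 to 1 is refused whole. A call with a gripper value outside its range is refused whole. The fingers move at their own pace and stop on an object; "newtons" is the grip in N (left out, the last holds). Time passes only in rows, so rows that repeat a pose let the fingers close. It gives the time, the measured TCP pose, the force, the opening and the grip force at its end, in the units of the state.
- robot.get_obs(): the state, without advancing time (a new reading comes with each control period).
- robot.camera(name): name is "scene" or "top" or "wrist"; returns (picture, depth): 420x560x3 uint8, red, green, blue; 420x560 float32, m along the optical axis (not along the pixel's ray), 0 where there is no reading.
- robot.camera_model(name): a dict with "mtx" (3x3 intrinsics, pixels), "position" and "attitude" of the camera in the world. Camera axes: x right, y down, z forward; pixel columns grow to the right and rows downward; lengths in m; the calibration is good to about 2 mm. A picture is of the moment at which its call begins: read the wrist's pose just before it. camera_model takes no time and is no camera call; for the wrist camera it gives the pose at the moment of the call.
- robot.hand_in(): hands the job in; it is judged then, once.
The state is a dict: "time": time; "q": joint angles; "joint_velocities": joint speeds; "joint_torque": joint torques, N m; "position": TCP position; "tool_rot": TCP orientation; "ft_force": force on the tool from outside, world axes, zero at the start; "moment": the same for the moment, N m; "grip_width": finger opening in m; "grip_force": force on a finger pad.
Only numpy, scipy, OpenCV 4.12 (cv2) and the standard library are available. Lean on these libraries where they do the work, as an engineer would, in place of code of your own. Each camera call takes 0.05 s, during which the arm holds its last target. There are 200 camera calls.

TASK

Sort the checked soldering tiles out of the rack: the tile with the round tag goes on the stand marked with the round tag (passed), the tile with the bar tag on the stand marked with the bar tag (rejected). They are brittle, so set each down gently, square in its stand with its foot fully on the ledge, leaning flat on the backrest, right way up with the tag facing out. Leave the tile without a tag in its place in the rack and do not disturb the other things on the bench.

Things in the scene. Friction and masses are not known exactly. Their poses are not given: they have to be found in the camera images.
- tile_round: terracotta tile, 120 mm long (z), 90 wide (y), 16 thick (x), 0.25 to 0.4 kg; origin: middle of its foot (lower end face); z runs up to its top edge, x out of its front face. Starts in the rack leaning 30 degrees from vertical, top to the robot's left, front face up and to its right. Tag on the front, centre 48 mm up: round silver disc, 42 mm across, 3 mm thick.
- tile_bar: terracotta tile, 120 mm long (z), 90 wide (y), 16 thick (x), 0.25 to 0.4 kg; origin: middle of its foot (lower end face); z runs up to its top edge, x out of its front face. Starts in the rack leaning 30 degrees from vertical, top to the robot's left, front face up and to its right. Tag on the front, centre 48 mm up: straight silver bar, 66 mm by 14 mm, lying crosswise (along y), 3 mm thick.
- tile_plain: terracotta tile, 120 mm long (z), 90 wide (y), 16 thick (x), 0.25 to 0.4 kg; origin: middle of its foot (lower end face); z runs up to its top edge, x out of its front face. Starts in the rack leaning 30 degrees from vertical, top to the robot's left, front face up and to its right. It has no tag.
- rack: fixed wooden rack, 318 mm wide (y), three tile places 104 mm apart along y; same ledge (48 mm up at the tile's foot) and backrest (62 mm up the slope) as the stands, with 20 mm high, 6 mm thick dividers leaving 98 mm between; origin on the bench under the middle of the middle tile's foot; x points roughly to the robot's right
- stand_round: fixed wooden stand, 128 mm wide (y), base board 70 mm behind to 105 in front (+x, roughly the robot's right) of its origin (on the bench under the seat). Holds a tile leaning 30 degrees, top towards -x. Up the slope: backrest 62 mm, side cheeks 30, 112 apart; ledge 40 deep. Tag on the board 73 mm in front: round silver disc, 42 mm across, 3 mm thick (passed tiles).
- stand_round_seat (a point): where the middle of the foot of a fully seated tile (its origin) lies: 48 mm above the bench, on the ledge, 8 mm in front of the backrest; axes as the stand's
- stand_bar: fixed wooden stand, 128 mm wide (y), base board 70 mm behind to 105 in front (+x, roughly the robot's right) of its origin (on the bench under the seat). Holds a tile leaning 30 degrees, top towards -x. Up the slope: backrest 62 mm, side cheeks 30, 112 apart; ledge 40 deep. Tag on the board 73 mm in front: straight silver bar, 66 mm by 14 mm, lying crosswise (along y), 3 mm thick (rejected tiles).
- stand_bar_seat (a point): where the middle of the foot of a fully seated tile (its origin) lies: 48 mm above the bench, on the ledge, 8 mm in front of the backrest; axes as the stand's
- lid_dish: green plastic dish, 72 mm across, 22 mm high; origin under its centre; bystander
- bead_tray: clear plastic tray with silver bits, 85 x 125 x 32 mm; origin under its centre; bystander
- tin: flat brass tin, 75 x 115 x 20 mm; origin under its centre; bystander
- pliers: steel pliers lying flat, about 160 mm long along x, 14 mm high; origin near mid length; bystander
Not all that is in view belongs to the job. What is shaped like the tile_bar but white is not meant. What is shaped like the tile_round but turquoise is not meant.

How it is judged:
By the outcome, as a careful person would: the job done as asked, in the order asked, and still so for the second after the job is handed in, with the robot touching nothing.
It also fails if it takes over 58 s, if anything falls off the work surface, if the arm or the gripper's body presses on something with over 40 N, if the wrist force passes 120 N, or if a joint passes its speed limit or range.

## Working session

There is one attempt and no reset: what is moved stays moved. The work goes in short steps, Python scripts to look and compute and a tool call to move; the robot and the scene stay as the last step left them, time stands still between calls to the robot, and variables do not carry over. Pictures are saved under pics/ and viewed, at most 10 in all, crops included, and the job is handed in when it is done.

Besides the shell and the picture viewer there is one more tool, called after ">>>" in YAML: its name, and indented under it one key for each argument. move_arm: Moves the arm, as the interface text tells. Its arguments: {"type":"object","properties":{"motion":{"type":"string"},"newtons":{"type":"number"}},"required":["motion"]}

```bash
ls; mkdir -p pics; python3 - <<'E'
from rig import robot
import cv2,numpy as np
o=robot.get_obs();print({k:np.round(v,4) for k,v in o.items()})
for n in("scene","top"):
    p,d=robot.camera(n);m=robot.camera_model(n);print(n,m)
    np.savez(f"pics/{n}0.npz",p=p,d=d,**{k:np.array(v) for k,v in m.items()})
    cv2.imwrite(f"pics/{n}0.png",p[:,:,::-1])
E
```

```text
pics
{'time': np.float64(0.0), 'q': array([-1.3825,  0.5284,  1.4339, -0.    ,  1.1814, -0.1785]), 'joint_velocities': array([-0.0005,  0.0004, -0.0005,  0.0004,  0.0002, -0.0011]), 'joint_torque': array([ 1.10000e-03, -4.40042e+01, -1.76591e+01,  6.35000e-02,
        5.80000e-02, -1.00000e-04]), 'position': array([ 0.224 , -0.5827,  0.2296]), 'tool_rot': array([ 0.9832,  0.1824, -0.    , -0.0011]), 'ft_force': array([-0.4772, -0.1713,  0.3077]), 'moment': array([ 0.0504,  0.0032, -0.0018]), 'grip_force': np.float64(0.0), 'grip_width': np.float64(0.0869)}
scene {'mtx': array([[452.07563982,   0.        , 278.11067283],
       [  0.        , 452.07563982, 208.06538198],
       [  0.        ,   0.        ,   1.        ]]), 'position': array([ 1.47647967, -0.36735489,  0.96701953]), 'attitude': array([ 0.7557207 ,  0.51967316, -0.21910609, -0.33289419])}
top {'mtx': array([[415.86875451,   0.        , 282.98477129],
       [  0.        , 415.86875451, 205.21320326],
       [  0.        ,   0.        ,   1.        ]]), 'position': array([0.50242176, 0.01810568, 1.62382461]), 'attitude': array([ 0.71454759, -0.69879428,  0.02935116, -0.01570996])}
```

View pics/scene0.png

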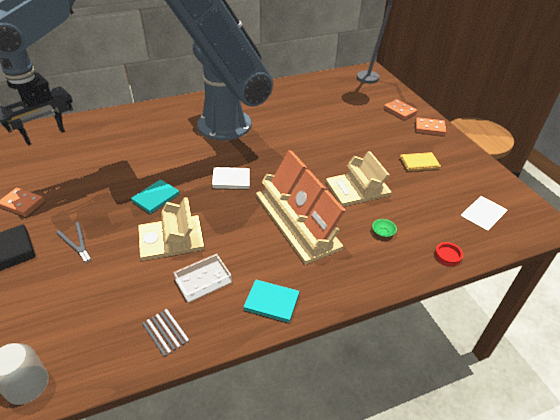

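View pics/top0.png

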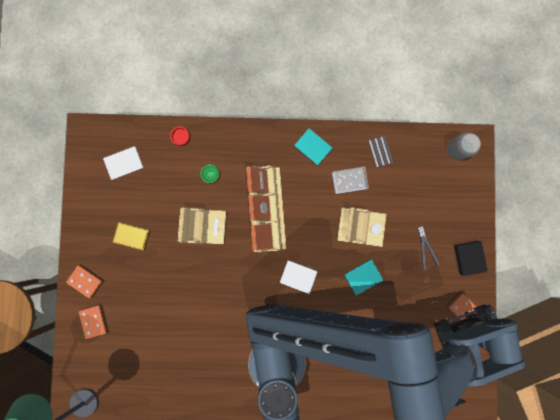

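The views show the following:
- **Rack:** in the top view the rack holds three terracotta tiles. The bar tag is at (262,181), the round tag at (263,208) and the plain tile at (262,236).
- **Stands:** the bar stand is at left (200,226) with its tag at (216,227). The round stand is at right (358,226) with its tag at (376,229).
- **Could be mistaken for the tiles:** turquoise slabs at (313,147) and (364,277), white slabs at (123,163) and (298,277), and orange dotted blocks at (84,282), (92,322) and (462,305). I choose the leaning terracotta tiles in the rack.

```bash
cat >h.py <<'E'
import numpy as np,cv2
from scipy.spatial.transform import Rotation as R
def cloud(d,m):
    K=np.array(m["mtx"]);v,u=np.mgrid[:d.shape[0],:d.shape[1]]
    c=np.dstack([(u-K[0,2])/K[0,0]*d,(v-K[1,2])/K[1,1]*d,d])
    return c@R.from_quat(m["attitude"]).as_matrix().T+np.array(m["position"])
def snap(robot,n,name):
    m=robot.camera_model(n);p,d=robot.camera(n)
    np.savez(f"pics/{name}.npz",p=p,d=d,**{k:np.array(v) for k,v in m.items()})
    cv2.imwrite(f"pics/{name}.png",p[:,:,::-1]);return p,d,m
def load(name):
    z=np.load(f"pics/{name}.npz");return z["p"],z["d"],z
E
python3 - <<'E'
from h import *
from rig import robot
p,d,m=load("top0");c=cloud(d,m)
for n,(u,v) in dict(bar=(262,181),rnd=(263,208),plain=(262,236),sb=(216,227),sr=(376,229),rackfront=(279,208),bench=(320,200),green=(209,174),tray=(350,181)).items(): print(n,c[v,u].round(3))
w=robot.camera_model("wrist");print(w)
o=robot.get_obs();T=R.from_quat(o["tool_rot"])
print("cam in tool",T.inv().apply(w["position"]-o["position"]),(T.inv()*R.from_quat(w["attitude"])).as_matrix().round(3),T.as_matrix().round(3))
x=cv2.resize(p[155:260,170:400],None,fx=3.4,fy=3.4,interpolation=cv2.INTER_CUBIC);cv2.imwrite("pics/topcrop.png",x[:,:,::-1])
E
```

```text
bar [0.689 0.069 0.091]
rnd [0.588 0.063 0.097]
plain [0.486 0.064 0.109]
sb [0.515 0.244 0.02 ]
sr [ 0.521 -0.374  0.02 ]
rackfront [0.594 0.003 0.016]
bench [ 0.631 -0.157 -0.003]
green [0.722 0.28  0.005]
tray [ 0.708 -0.274  0.003]
{'mtx': array([[365.81893677,   0.        , 280.45798634],
       [  0.        , 365.81893677, 209.92859548],
       [  0.        ,   0.        ,   1.        ]]), 'position': array([ 0.29964764, -0.55425472,  0.38316214]), 'attitude': array([ 0.81551603, -0.55943529, -0.08521594,  0.12126008])}
cam in tool [ 0.08086478  0.0001917  -0.1534489 ] [[ 0.001 -0.956 -0.293]
 [ 1.     0.001 -0.001]
 [ 0.001 -0.293  0.956]] [[ 0.933  0.359 -0.   ]
 [ 0.359 -0.933  0.002]
 [ 0.    -0.002 -1.   ]]
```

View pics/topcrop.png

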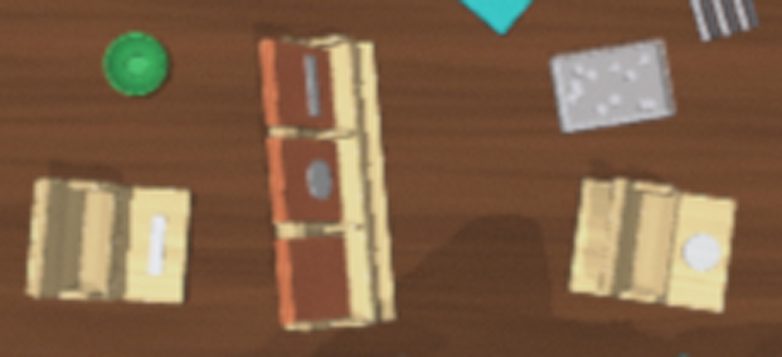

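The crop confirms it: bar tile at the far end, round in the middle, plain nearest the robot. The bar stand is at left and the round stand at right. Next I'll move for closer wrist views.

>>> move_arm:
  motion: "1 1 -0.45 -0.5 0.117;1 1 -0.45 -0.5 0.117;1 1 -0.45 -0.5 0.117;1 1 -0.45 -0.5 0.117;1 1 -0.45 -0.5 0.117;1 1 -0.45 -0.5 0.117;1 1 -0.45 -0.5 0.117;1 1 -0.45 -0.5 0.117"

```text
time: 0.77
position: [0.3797, -0.4266, 0.3313]
tool_rot: [1.0, 0.001, 0.0, 0.001]
ft_force: [-0.3, -0.1, -0.1]
grip_width: 0.0869
grip_force: 0.0
```

>>> move_arm:
  motion: "1 0.7 -0.7 0 0;1 0.7 -0.7 0 0;1 0.7 -0.7 0 0;1 0.7 -0.7 0 0;1 0.7 -0.7 0 0;1 0.7 -0.7 0 0;1 0.7 -0.7 0 0"

```text
time: 1.35
position: [0.5185, -0.2875, 0.329]
tool_rot: [1.0, 0.0, -0.001, -0.0]
ft_force: [-0.1, -1.5, 0.2]
grip_width: 0.087
grip_force: 0.0
```

```bash
python3 - <<'E'
from h import *
from rig import robot
o=robot.get_obs();print(o["time"],o["position"],np.abs(o["joint_velocities"]).max())
snap(robot,"wrist","w1")
E
```

```text
1.35 [ 0.51853181 -0.28750812  0.32901276] 0.04781869511136562
```

View pics/w1.png

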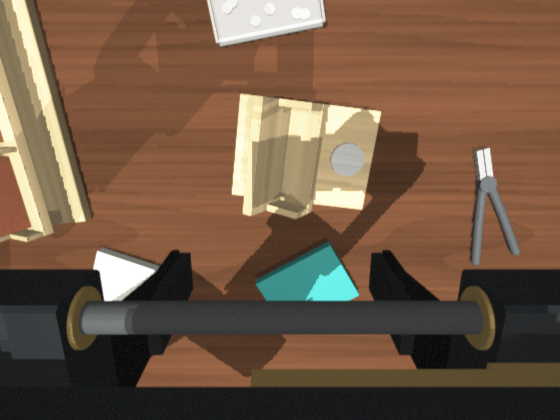

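The round stand is clearly seen, with its board spanning about (240,97)–(365,205) and its tag at (347,160). Next, the view over the rack and the bar stand.

>>> move_arm:
  motion: "1 0.2 -0.95 -0.2 0;1 0.2 -0.95 -0.2 0;1 0.2 -0.95 -0.2 0;1 0.2 -0.95 -0.2 0;1 0.2 -0.95 -0.2 0;1 0.2 -0.95 -0.2 0"

```text
time: 1.9
position: [0.5591, -0.0949, 0.3718]
tool_rot: [1.0, 0.001, 0.001, -0.001]
ft_force: [-0.9, -0.4, 0.3]
grip_width: 0.0867
grip_force: 0.0
```

>>> move_arm:
  motion: "1 0.15 -0.9 -0.15 0;1 0.15 -0.9 -0.15 0;1 0.15 -0.9 -0.15 0;1 0.15 -0.9 -0.15 0;1 0.15 -0.9 -0.15 0;1 0.15 -0.9 -0.15 0;1 0.15 -0.9 -0.15 0"

```text
time: 2.48
position: [0.589, 0.0804, 0.3999]
tool_rot: [1.0, -0.001, -0.001, 0.001]
ft_force: [0.3, -0.0, 0.5]
grip_width: 0.0871
grip_force: 0.0
```

```bash
python3 - <<'E'
from h import *
from rig import robot
o=robot.get_obs();print(o["time"],o["position"],np.abs(o["joint_velocities"]).max())
snap(robot,"wrist","w2")
E
```

```text
2.4833 [0.58902815 0.08039757 0.39992648] 0.03243382786456833
```

View pics/w2.png

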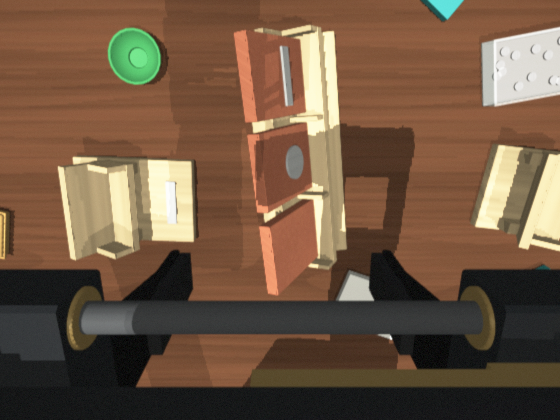

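```bash
cat >fit.py <<'E'
from h import *
c30,s30=np.cos(np.pi/6),.5
def fitplane(P,n0=None,it=6,t=.004):
    # robust plane through P
    for _ in range(it):
        c=P.mean(0);n=np.linalg.svd(P-c,full_matrices=False)[2][2]
        e=(P-c)@n;P=P[abs(e)<max(t/2,min(2*e.std(),.02))]
    return c,n*np.sign(n[2]),P
def stand(name,box):
    p,d,m=load(name);c=cloud(d,m)
    u0,v0,u1,v1=box;q=p[v0:v1,u0:u1];C=c[v0:v1,u0:u1]
    ok=(d[v0:v1,u0:u1]>0)&(C[...,2]>.008)
    P=C[ok];top=P[(P[:,2]>.01)&(P[:,2]<.03)]
    print(name,"N",len(P),"board z",np.median(top[:,2]))
    (cx,cy),sz,a=cv2.minAreaRect(P[:,:2].astype(np.float32))
    print(" rect",cx,cy,sz,a)
    return P
def local(P,o,yaw):  # stand frame, yaw = heading of its x axis
    x=np.array([np.cos(yaw),np.sin(yaw)]);y=np.array([-x[1],x[0]]);D=P[:,:2]-o
    return np.c_[D@x,D@y,P[:,2]]
E
python3 - <<'E'
from fit import *
for name,box,tag in(("w1",(225,85,390,220),(347,160)),("w2",(52,150,203,262),(171,202))):
    P=stand(name,box);p,d,m=load(name);c=cloud(d,m)
    print(" tag",c[tag[1],tag[0]].round(4),"bench z",np.median(c[60:90,100:230][...,2]).round(4) if name=="w1" else np.median(c[280:,:][...,2]))
    # steep plane: pixel normals
    u0,v0,u1,v1=box;C=cv2.GaussianBlur(c[v0:v1,u0:u1],(3,3),0)
    n=np.cross(np.gradient(C,axis=1),np.gradient(C,axis=0));n/=np.linalg.norm(n,axis=2,keepdims=True)+1e-12;n*=np.sign(n[...,2:])
    s=(np.abs(n[...,2]-.5)<.12)&(n[...,1]<-.6)&(C[...,2]>.05)
    cc,nn,Q=fitplane(C[s]);print(" backrest",len(Q),cc.round(4),nn.round(3),"yaw",np.degrees(np.arctan2(nn[1],nn[0])).round(2),"z range",np.percentile(Q[:,2],[2,98]).round(3))
p,d,m=load("w2");c=cloud(d,m);hsv=cv2.cvtColor(p,cv2.COLOR_RGB2HSV)
for n,box in dict(bar=(235,28,302,122),rnd=(245,122,313,212),plain=(258,200,318,294)).items():
    u0,v0,u1,v1=box;C=c[v0:v1,u0:u1];h=hsv[v0:v1,u0:u1];g=p[v0:v1,u0:u1].astype(int)
    M=(g[...,0]-g[...,2]>45)&(h[...,1]>110)&(C[...,2]>.03)
    B=cv2.GaussianBlur(C,(3,3),0);nn=np.cross(np.gradient(B,axis=1),np.gradient(B,axis=0));nn/=np.linalg.norm(nn,axis=2,keepdims=True)+1e-12;nn*=np.sign(nn[...,2:])
    F=M&(nn[...,1]<-.7)
    cc,pn,Q=fitplane(C[F]);yaw=np.arctan2(pn[1],pn[0])
    L=local(Q,cc[:2],yaw);print(n,len(Q),cc.round(4),pn.round(3),"yaw",np.degrees(yaw).round(2),"y ext",np.percentile(L[:,1],[1,99]).round(4),"zmax",np.percentile(C[M][:,2],[50,98,99.5]).round(4))
E
```

```text
w1 N 14783 board z 0.017349679205223817
 rect 0.5307662487030029 -0.316292941570282 (0.1751079559326172, 0.12800559401512146) 83.21464538574219
 tag [ 0.523  -0.3714  0.0201] bench z -0.0008
 backrest 2311 [ 0.537  -0.2742  0.0746] [-0.101 -0.86   0.5  ] yaw -96.69 z range [0.051 0.095]
w2 N 12056 board z 0.017534871050918777
 rect 0.5238896012306213 0.25117528438568115 (0.14203360676765442, 0.26294755935668945) 3.085259199142456
 tag [0.5183 0.246  0.0201] bench z 0.4791021985155432
 backrest 1983 [0.5242 0.3384 0.073 ] [-0.037 -0.527  0.849] yaw -94.07 z range [0.051 0.095]
bar 3209 [0.6945 0.0866 0.1132] [ 0.092 -0.862  0.499] yaw -83.88 y ext [-0.0436  0.0401] zmax [0.1319 0.1548 0.1558]
rnd 2712 [0.5893 0.0728 0.1087] [ 0.092 -0.862  0.499] yaw -83.91 y ext [-0.0698  0.0448] zmax [0.1276 0.1549 0.1559]
plain 2741 [0.4896 0.063  0.1102] [ 0.092 -0.862  0.499] yaw -83.91 y ext [-0.0474  0.0665] zmax [0.1264 0.1549 0.1558]
```

```bash
python3 - <<'E'
from fit import *
def show(nm,o,yaw,P):
    L=local(P,o,yaw);b=L[(L[:,2]>.012)&(L[:,2]<.023)&(L[:,0]>.03)&(L[:,0]<.12)&(abs(L[:,1])<.08)]
    w=L[:,0]*c30+(L[:,2]-.048)*s30;s=-L[:,0]*s30+(L[:,2]-.048)*c30
    r=L[(s>.033)&(s<.058)&(abs(w+.008)<.012)&(abs(L[:,1])<.05)];wr=r[:,0]*c30+(r[:,2]-.048)*s30
    le=(abs(s)<.006)&(w>0)&(w<.028)&(abs(L[:,1])<.05)
    A=np.c_[r[:,1],np.ones(len(r))];k=np.linalg.lstsq(A,wr,rcond=None)[0]
    print(nm,"front board x max",np.percentile(b[:,0],99),"y",np.percentile(b[:,1],[.5,99.5]),"backrest w",np.median(wr),"tilt deg",np.degrees(k[0]),"ledge s",np.median(s[le]))
def P_(name,box):
    p,d,m=load(name);c=cloud(d,m);u0,v0,u1,v1=box;C=c[v0:v1,u0:u1];return C[(C[...,2]>.008)&(C[...,2]<.15)]
P1=P_("w1",(225,85,390,220));show("round",np.array([.5328,-.2989]),np.radians(-96.7),P1)
P2=P_("w2",(52,150,203,262));b=P2[(P2[:,2]>.012)&(P2[:,2]<.023)&(P2[:,1]<.30)]
print(cv2.minAreaRect(b[:,:2].astype(np.float32)))
for a in(-94.07,-93.1,):
    yaw=np.radians(a);o=np.array([.5183,.246])-.073*np.array([np.cos(yaw),np.sin(yaw)]);print(o);show("bar %s"%a,o,yaw,P2)
# tiles: rack-frame using middle tile
p,d,m=load("w2");c=cloud(d,m).reshape(-1,3);g=p.reshape(-1,3).astype(int)
P=c[(g[:,0]-g[:,2]>45)&(c[:,2]>.05)&(c[:,2]<.17)]
yaw=np.radians(-83.9);o=np.array([.5893,.0728]);L=local(P,o,yaw)
w=L[:,0]*c30+(L[:,2]-.048)*s30;s=-L[:,0]*s30+(L[:,2]-.048)*c30
wf=np.median(w[(abs(L[:,1])<.03)&(s>.0)])
print("front w",wf)
f=abs(w-wf)<.003
h=np.histogram(L[f&(L[:,2]>.115),1],np.arange(-.17,.171,.002))
print([(round(x,3),n) for n,x in zip(*h)if n<25])
E
```

```text
round front board x max 0.10377544553696241 y [-0.06290284  0.06345735] backrest w -0.008391397049237536 tilt deg 0.014326150854360483 ledge s -0.0006425878594403507
((0.5190184116363525, 0.2578798532485962), (0.08798377960920334, 0.1286722868680954), 88.10859680175781)
[0.52348119 0.3188159 ]
bar -94.07 front board x max 0.10471093069148327 y [-0.0630573  0.063666 ] backrest w -0.00875332378176517 tilt deg -1.5584530957788818 ledge s -3.352509656282844e-05
[0.52224775 0.31889318]
bar -93.1 front board x max 0.10447835802386225 y [-0.06279224  0.06362835] backrest w -0.00871810112418266 tilt deg -0.7132441568676043 ledge s -5.096374080160691e-05
front w -0.18017381037325997
[(np.float64(-0.17), np.int64(0)), (np.float64(-0.168), np.int64(0)), (np.float64(-0.166), np.int64(0)), (np.float64(-0.164), np.int64(0)), (np.float64(-0.162), np.int64(0)), (np.float64(-0.16), np.int64(0)), (np.float64(-0.158), np.int64(0)), (np.float64(-0.156), np.int64(0)), (np.float64(-0.154), np.int64(0)), (np.float64(-0.152), np.int64(0)), (np.float64(-0.15), np.int64(0)), (np.float64(-0.148), np.int64(0)),
[... 4711 characters left out ...]
64(0.128), np.int64(0)), (np.float64(0.13), np.int64(0)), (np.float64(0.132), np.int64(0)), (np.float64(0.134), np.int64(0)), (np.float64(0.136), np.int64(0)), (np.float64(0.138), np.int64(0)), (np.float64(0.14), np.int64(0)), (np.float64(0.142), np.int64(0)), (np.float64(0.144), np.int64(0)), (np.float64(0.146), np.int64(0)), (np.float64(0.148), np.int64(0)), (np.float64(0.15), np.int64(0)), (np.float64(0.152), np.int64(0)), (np.float64(0.154), np.int64(0)), (np.float64(0.156), np.int64(0)), (np.float64(0.158), np.int64(0)), (np.float64(0.16), np.int64(0)), (np.float64(0.162), np.int64(0)), (np.float64(0.164), np.int64(0)), (np.float64(0.166), np.int64(0)), (np.float64(0.168), np.int64(0))]
```

```bash
python3 - <<'E'
from fit import *
p,d,m=load("w2");c=cloud(d,m);g=p.astype(int)
yaw=np.radians(-83.9);o=np.array([.5893,.0728])+.0258*np.array([np.cos(yaw),np.sin(yaw)])
M=(g[...,0]-g[...,2]>40)&(c[...,2]>.12)&(c[...,2]<.158);M[300:]=0
L=local(c[M],o,yaw);w=L[:,0]*c30+(L[:,2]-.048)*s30;s=-L[:,0]*s30+(L[:,2]-.048)*c30
f=abs(w-.008)<.003
h,e=np.histogram(L[f,1],np.arange(-.17,.17,.001));print([round(x,3) for n,x in zip(h,e) if n>8 and 0 or False])
on=(h>12).astype(int);k=np.flatnonzero(np.diff(on));print(e[k+1].round(3),"smax",np.percentile(s[f],99.5))
print("o",o)
E
```

```text
[]
[-0.148 -0.146 -0.143 -0.14  -0.138 -0.137 -0.136 -0.135 -0.134 -0.133
 -0.132 -0.13  -0.129 -0.127 -0.126 -0.117 -0.116 -0.113 -0.112 -0.109
 -0.108 -0.106 -0.105 -0.102 -0.101 -0.098 -0.097 -0.091 -0.09  -0.083
 -0.082 -0.059 -0.042  0.047  0.06   0.149] smax 0.12019146353436304
o [0.59204161 0.04714608]
```

>>> move_arm:
  motion: "1 0 -0.09 0.2 -0.034;1 0 -0.09 0.4 -0.034;1 0 -0.09 0.6 -0.034;1 0 -0.09 0.8 -0.034;1 0 -0.09 0.95 -0.034;1 0 -0.09 0.95 -0.034;1 0 -0.09 0.95 -0.034"

```text
time: 3.12
position: [0.588, 0.0977, 0.209]
tool_rot: [0.999, 0.051, -0.002, 0.0]
ft_force: [0.1, -0.2, 0.5]
grip_width: 0.0872
grip_force: 0.0
```

```bash
cat >rel.py <<'E'
# usage: rel.py frame  -> TCP in stand/tile frame (mm), tool yaw error, and axes
import sys;from h import *
from rig import robot
F=dict(tr=(.5945,.0474,-83.9),tb=(.6959,.0583,-83.9),sr=(.5328,-.2989,-96.7),sb=(.5211,.3190,-92.2))
o=robot.get_obs();T=R.from_quat(o["tool_rot"]).as_matrix();h=np.degrees(np.arctan2(T[1,1],T[0,1]))
print("t",round(o["time"],2),"grip",round(o["grip_width"]*1e3,1),round(o["grip_force"],1),"F",o["ft_force"].round(1))
for k in sys.argv[1:]:
    x,y,a=F[k];D=np.array(o["position"][:2])-[x,y]
    X=np.array([np.cos(np.radians(a)),np.sin(np.radians(a))]);Y=np.array([-X[1],X[0]])
    print(k,"local x %.1f y %.1f z %.1f mm; tool heading err %.2f deg; target minus tcp in tool x,y: %s mm"%(D@X*1e3,D@Y*1e3,o["position"][2]*1e3,h-a,(-T[:2,:2].T@D*1e3).round(1)))
E
python3 rel.py tr
```

```text
t 3.12 grip 87.2 0.0 F [ 0.1 -0.2  0.5]
tr local x -50.7 y -1.1 z 209.0 mm; tool heading err -0.20 deg; target minus tcp in tool x,y: [ 1.3 50.7] mm
```

>>> move_arm:
  motion: "1 0.005 0 0.15 0;1 0.005 0 0.28 0;1 0.005 0 0.34 0;1 0.005 0 0.38 0;1 0.005 0 0.38 0;0.6 0.005 0.02 0.38 0;0.3 0.005 0.05 0.38 0;0.05 0.005 0.08 0.38 0;0 0.005 0.08 0.38 0"
  newtons: 20

```text
time: 3.87
position: [0.5929, 0.0828, 0.1359]
tool_rot: [0.999, 0.052, 0.001, 0.0]
ft_force: [0.6, 0.1, -0.0]
grip_width: 0.068
grip_force: 0.0
```

```bash
python3 rel.py tr
```

```text
t 3.87 grip 68.0 0.0 F [ 0.6  0.1 -0. ]
tr local x -35.4 y 2.2 z 135.9 mm; tool heading err -0.09 deg; target minus tcp in tool x,y: [-2.1 35.4] mm
```

>>> move_arm:
  motion: "-0.3 -0.01 0 0.01 0;-0.5 -0.01 0.01 0.01 0;-0.5 -0.01 0.03 0.01 0;-0.5 -0.01 0.05 0.01 0;-0.5 -0.01 0.07 0.01 0;-0.5 -0.01 0.09 0.01 0;-0.5 -0.01 0.11 0.01 0;-0.5 -0.01 0.13 0.01 0;-0.5 -0.01 0.15 0.01 0;-0.5 -0.01 0.16 0.01 0;-0.5 -0.01 0.165 0.01 0"

```text
time: 4.78
position: [0.5932, 0.0507, 0.1325]
tool_rot: [0.999, 0.053, -0.0, 0.0]
ft_force: [-0.2, -0.7, -1.1]
grip_width: 0.022
grip_force: 0.2
```

```bash
python3 rel.py tr; python3 -c "
from h import *;from rig import robot
p,d,m=snap(robot,'wrist','w3');s=snap(robot,'scene','s3')[0]
cv2.imwrite('pics/c3.png',np.hstack([cv2.resize(p[60:360,160:400],(480,600)),cv2.resize(s[130:280,230:310],(320,600),interpolation=cv2.INTER_CUBIC)])[:,:,::-1])"
```

```text
t 4.78 grip 22.0 0.2 F [-0.2 -0.7 -1.1]
tr local x -3.4 y -0.9 z 132.5 mm; tool heading err -0.06 deg; target minus tcp in tool x,y: [0.9 3.4] mm
```

View pics/c3.png

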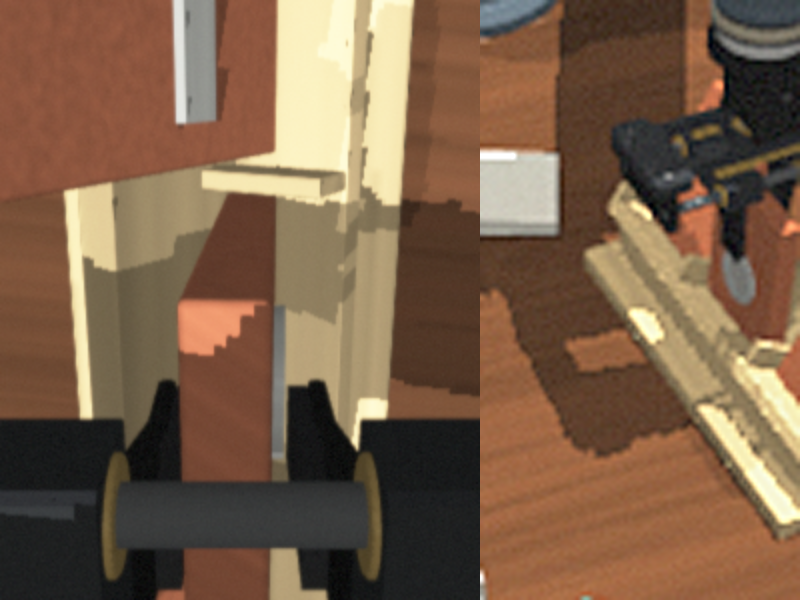

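The tile stands upright in its place between the pads, with the round tag visible below them, so I'll close the grip.

>>> move_arm:
  motion: "-0.75 0 0.005 0 0;-1 0 0.005 0 0;-1 0 0.005 0 0;-1 0 0.005 0 0;-1 0 0.005 0 0;-1 0 0.005 -0.03 0;-1 0 0.005 -0.08 0"
  newtons: 22

```text
time: 5.47
position: [0.5917, 0.0509, 0.1476]
tool_rot: [0.999, 0.053, -0.002, -0.001]
ft_force: [0.5, 0.4, -3.6]
grip_width: 0.0159
grip_force: 22.0
```

```bash
python3 rel.py tr sr
```

```text
t 5.47 grip 15.9 22.0 F [ 0.5  0.4 -3.6]
tr local x -3.8 y -2.4 z 147.6 mm; tool heading err -0.04 deg; target minus tcp in tool x,y: [2.4 3.8] mm
sr local x -354.3 y 17.7 z 147.6 mm; tool heading err 12.76 deg; target minus tcp in tool x,y: [-95.5 341.6] mm
```

>>> move_arm:
  motion: "-1 0 0 -0.1 0;-1 0 0 -0.25 0;-1 0 0 -0.4 0;-1 0 0.04 -0.5 0;-1 -0.02 0.14 -0.5 0.01;-1 -0.06 0.26 -0.5 0.02;-1 -0.1 0.38 -0.5 0.03;-1 -0.14 0.5 -0.5 0.04;-1 -0.17 0.62 -0.5 0.05;-1 -0.21 0.74 -0.5 0.06;-1 -0.24 0.85 -0.5 0.071;-1 -0.24 0.85 -0.5 0.071"

```text
time: 6.47
position: [0.5631, -0.1277, 0.2493]
tool_rot: [0.998, -0.061, 0.0, 0.001]
ft_force: [0.4, 0.1, -2.2]
grip_width: 0.016
grip_force: 22.0
```

```bash
python3 rel.py sr
```

```text
t 6.47 grip 16.0 22.0 F [ 0.4  0.1 -2.2]
sr local x -173.6 y 10.1 z 249.3 mm; tool heading err -0.27 deg; target minus tcp in tool x,y: [ -9.3 173.7] mm
```

>>> move_arm:
  motion: "-1 -0.01 0.08 0 -0.001;-1 -0.02 0.2 0 -0.001;-1 -0.03 0.32 0 -0.001;-1 -0.04 0.44 0 -0.001;-1 -0.05 0.56 0 -0.001;-1 -0.06 0.68 0 -0.001;-1 -0.06 0.79 0 -0.001;-1 -0.06 0.86 0 -0.001;-1 -0.06 0.87 0.1 -0.001;-1 -0.06 0.87 0.2 -0.001;-1 -0.06 0.87 0.3 -0.001;-1 -0.06 0.87 0.3 -0.001"

```text
time: 7.47
position: [0.529, -0.2925, 0.1848]
tool_rot: [0.998, -0.057, -0.004, -0.003]
ft_force: [-0.9, 0.7, -4.2]
grip_width: 0.0162
grip_force: 22.0
```

```bash
python3 rel.py sr;python3 -c "
from h import *;from rig import robot
p,d,m=snap(robot,'wrist','w4');c=cloud(d,m)
# tile top face
P=c[(c[...,2]>.15)&(c[...,2]<.26)&(p[...,0].astype(int)-p[...,2]>40)];print(len(P),np.percentile(P[:,2],[5,50,95]),P.mean(0))
s=snap(robot,'scene','s4')[0]"
```

```text
t 7.47 grip 16.2 22.0 F [-0.9  0.7 -4.2]
sr local x -5.9 y -4.5 z 184.8 mm; tool heading err 0.18 deg; target minus tcp in tool x,y: [4.5 5.9] mm
7606 [0.17723171 0.22248894 0.25154177] [ 0.55452482 -0.29540465  0.21883442]
```

>>> move_arm:
  motion: "-1 0 0 0 0;-1 0 0 0 0;-1 0 0 0 0"

```text
time: 7.82
position: [0.5322, -0.2955, 0.1901]
tool_rot: [0.998, -0.057, 0.001, 0.001]
ft_force: [-1.2, 0.2, -2.6]
grip_width: 0.0157
grip_force: 22.0
```

```bash
python3 rel.py sr;python3 -c "
from fit import *
p,d,m=load('w4');c=cloud(d,m);M=(c[...,2]>.215)&(c[...,2]<.23)&(p[...,0].astype(int)-p[...,2]>40);P=c[M]
L=local(P,np.array([.5328,-.2989]),np.radians(-96.7));print(len(L),np.percentile(L,[2,50,98],axis=0).round(4));print(cv2.minAreaRect(P[:,:2].astype(np.float32)))"
```

```text
t 7.82 grip 15.7 22.0 F [-1.2  0.2 -2.6]
sr local x -3.3 y -1.0 z 190.1 mm; tool heading err 0.20 deg; target minus tcp in tool x,y: [1.  3.3] mm
5825 [[-0.0133 -0.0207  0.2182]
 [-0.0058  0.0207  0.2226]
 [ 0.0017  0.0413  0.2238]]
((0.5429957509040833, -0.29438379406929016), (0.016123605892062187, 0.06432034820318222), 83.80543518066406)
```

>>> move_arm:
  motion: "-1 0 0.015 0.05 0.001;-1 0 0.015 0.1 0.001;-1 0 0.015 0.15 0.001;-1 0 0.015 0.19 0.001;-1 0 0.015 0.22 0.001;-1 0 0.015 0.235 0.001;-1 0 0.015 0.245 0.001;-1 0 0.015 0.25 0.001;-1 0 0.015 0.25 0.001;-1 0 0.015 0.25 0.001;-1 0 0.015 0.25 0.001"

```text
time: 8.73
position: [0.5313, -0.2983, 0.139]
tool_rot: [0.998, -0.058, 0.0, 0.0]
ft_force: [-0.6, 0.2, -1.8]
grip_width: 0.0159
grip_force: 22.0
```

```bash
python3 rel.py sr;python3 -c "
from h import *;from rig import robot
p,d,m=snap(robot,'wrist','w5');print(robot.get_obs()['ft_force'])
cv2.imwrite('pics/c5.png',cv2.resize(p[60:300,160:400],(600,600))[:,:,::-1])"; python3 rel.py sr
```

```text
t 8.73 grip 15.9 22.0 F [-0.6  0.2 -1.8]
sr local x -0.4 y -1.6 z 139.0 mm; tool heading err -0.00 deg; target minus tcp in tool x,y: [1.6 0.4] mm
[-7.93070610e-04 -1.18744870e-01 -2.84510417e+00]
t 8.78 grip 15.7 22.0 F [-0.  -0.1 -2.8]
sr local x -0.4 y -1.6 z 139.0 mm; tool heading err -0.00 deg; target minus tcp in tool x,y: [1.6 0.4] mm
```

>>> move_arm:
  motion: "-1 0 0 0.005 0;-1 0 0 0.01 0;-1 0 0 0.015 0;-1 0 0 0.02 0;-1 0 0 0.02 0;-1 0 0 0.02 0"

```text
time: 9.28
position: [0.5309, -0.2981, 0.1344]
tool_rot: [0.998, -0.058, -0.0, -0.0]
ft_force: [0.4, -0.1, -3.4]
grip_width: 0.0156
grip_force: 22.0
```

>>> move_arm:
  motion: "-1 0 0 0.005 0;-1 0 0 0.007 0;-1 0 0 0.007 0"

```text
time: 9.53
position: [0.5311, -0.2983, 0.1335]
tool_rot: [0.998, -0.058, 0.0, 0.0]
ft_force: [0.1, 1.0, -0.3]
grip_width: 0.0161
grip_force: 22.0
```

>>> move_arm:
  motion: "-0.5 0 0 0 0;-0.3 0 0 0 0;-0.1 0 0 0 0;0.1 0 0 0 0;0.15 0 0 0 0;0.15 0 -0.005 0 0;0.15 0 -0.02 0 0;0.15 0 -0.035 0 0;0.15 0 -0.05 0 0;0.15 0 -0.065 0 0;0.15 0 -0.08 0 0;0.15 0 -0.095 0 0"

```text
time: 10.53
position: [0.5332, -0.2788, 0.1331]
tool_rot: [0.998, -0.058, -0.0, -0.0]
ft_force: [-0.8, 0.4, 0.1]
grip_width: 0.0497
grip_force: 0.3
```

```bash
python3 rel.py sr
```

```text
t 10.53 grip 49.7 0.3 F [-0.8  0.4  0.1]
sr local x -20.1 y -1.9 z 133.1 mm; tool heading err 0.01 deg; target minus tcp in tool x,y: [ 1.9 20.1] mm
```

>>> move_arm:
  motion: "0.15 0 -0.01 0 0;0.15 0 -0.02 0 0;0.15 0 -0.03 0 0;0.15 0 -0.04 0 0;0.15 0 -0.05 0 0;0.15 0 -0.06 0 0;0.15 0 -0.07 0 0;0.15 0 -0.08 0 0;0.15 0 -0.09 0 0;0.15 0 -0.1 0 0;0.15 0 -0.11 0 0;0.15 0 -0.12 0 0"

```text
time: 11.53
position: [0.5361, -0.2555, 0.1332]
tool_rot: [0.998, -0.058, 0.0, 0.0]
ft_force: [-0.4, -0.5, 0.1]
grip_width: 0.05
grip_force: 0.0
```

>>> move_arm:
  motion: "0.3 0 -0.015 0 0;0.5 0 -0.03 0 0;0.7 0 -0.03 0 0;1 0 -0.03 0 0;1 0 -0.03 0 0;1 0 -0.03 0 0;1 0 -0.03 0 0;1 0 -0.03 0 0"

```text
time: 12.2
position: [0.5367, -0.2496, 0.1331]
tool_rot: [0.998, -0.059, 0.0, 0.0]
ft_force: [0.7, 0.5, 0.6]
grip_width: 0.0856
grip_force: 0.0
```

```bash
python3 rel.py sr; python3 -c "
from h import *;from rig import robot
p,d,m=snap(robot,'wrist','w6')
cv2.imwrite('pics/c6.png',cv2.resize(p[60:300,120:440],(800,600))[:,:,::-1])"
```

```text
t 12.2 grip 85.6 0.0 F [0.7 0.5 0.6]
sr local x -49.4 y -1.9 z 133.1 mm; tool heading err -0.01 deg; target minus tcp in tool x,y: [ 1.9 49.4] mm
```

View pics/c6.png

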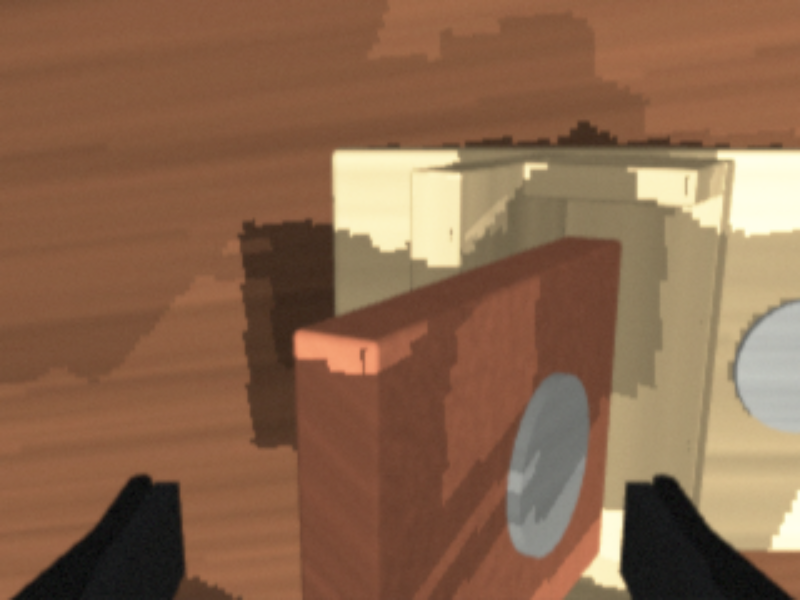

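The tile leans on the backrest with its tag facing out, and both fingers are clear. I'll rise and measure the seating.

>>> move_arm:
  motion: "1 0 0 -0.1 0;1 0 0 -0.25 0;1 0 0 -0.45 0;1 0 0 -0.65 0;1 0 -0.1 -0.85 0;1 0 -0.3 -1 0;1 0 -0.4 -1 0;1 0 -0.4 -1 0;1 0 -0.4 -1 0"

```text
time: 13.0
position: [0.5462, -0.1688, 0.3341]
tool_rot: [0.998, -0.057, 0.001, 0.001]
ft_force: [-0.3, -0.6, 0.1]
grip_width: 0.087
grip_force: 0.0
```

```bash
cat >seat.py <<'E'
import sys;from fit import *
from rig import robot
F=dict(sr=(.5328,-.2989,-96.7),sb=(.5211,.3190,-92.2))
k,n=sys.argv[1:];x,y,a=F[k];p,d,m=snap(robot,"wrist",n);c=cloud(d,m);P=c[(p[...,0].astype(int)-p[...,2]>40)&(d>0)]
L=local(P,np.array([x,y]),np.radians(a));w=L[:,0]*c30+(L[:,2]-.048)*s30;s=-L[:,0]*s30+(L[:,2]-.048)*c30
f=(abs(w-.008)<.006)&(s>.01)&(s<.125)&(abs(L[:,1])<.07)&(L[:,2]>.05)
A=np.c_[L[f,1],s[f],np.ones(f.sum())];q=np.linalg.lstsq(A,w[f],rcond=None)[0]
print(k,f.sum(),"w %.4f yaw %.2f lean %.2f deg"%(np.median(w[f]),*np.degrees(q[:2])),"y",np.percentile(L[f,1],[.5,99.5]).round(4),"s max",np.percentile(s[f],[95,99,99.8]).round(4))
for lo,hi in((.02,.05),(.05,.08),(.08,.11)):
    g=f&(s>lo)&(s<hi);print(lo,"y",np.percentile(L[g,1],[1,99]).round(4),"w",np.median(w[g]).round(4))
E
python3 rel.py sr tb; python3 seat.py sr w7
```

```text
t 13.0 grip 87.0 0.0 F [-0.3 -0.6  0.1]
sr local x -130.7 y -1.9 z 334.1 mm; tool heading err 0.15 deg; target minus tcp in tool x,y: [  1.6 130.8] mm
tb local x 209.9 y -173.0 z 334.1 mm; tool heading err -12.65 deg; target minus tcp in tool x,y: [ 122.8 -242.7] mm
sr 2646 w 0.0074 yaw -0.13 lean -1.41 deg y [-0.0618  0.0627] s max [0.1198 0.1204 0.121 ]
0.02 y [-0.0628  0.0637] w 0.0078
0.05 y [-0.0448  0.0438] w 0.0075
0.08 y [-0.044   0.0438] w 0.0073
```

>>> move_arm:
  motion: "1 0.28 -0.75 0 -0.07;1 0.28 -0.75 0 -0.07;1 0.28 -0.75 0 -0.07;1 0.28 -0.75 0 -0.07;1 0.28 -0.75 0 -0.07;1 0.28 -0.75 0 -0.07;1 0.28 -0.75 0 -0.07"

```text
time: 13.63
position: [0.6187, -0.0288, 0.3317]
tool_rot: [0.999, 0.051, -0.001, 0.0]
ft_force: [0.1, -0.3, -0.5]
grip_width: 0.0872
grip_force: 0.0
```

```bash
python3 rel.py tb
```

```text
t 13.63 grip 87.2 0.0 F [ 0.1 -0.3 -0.5]
tb local x 78.4 y -86.0 z 331.7 mm; tool heading err -0.24 deg; target minus tcp in tool x,y: [ 85.7 -78.7] mm
```

>>> move_arm:
  motion: "1 0.43 -0.65 0 -0.001;1 0.43 -0.65 0 -0.001;1 0.43 -0.65 0 -0.001;1 0.43 -0.65 0 -0.001;1 0.43 -0.65 0.2 -0.001;1 0.43 -0.65 0.4 -0.001;1 0.43 -0.65 0.55 -0.001;1 0.43 -0.65 0.61 -0.001;1 0.43 -0.65 0.61 -0.001;1 0.43 -0.65 0.61 -0.001;1 0.43 -0.65 0.61 -0.001"

```text
time: 14.55
position: [0.6933, 0.1094, 0.2138]
tool_rot: [0.999, 0.052, 0.002, 0.0]
ft_force: [0.4, -0.8, -0.3]
grip_width: 0.0869
grip_force: 0.0
```

```bash
python3 rel.py tb
```

```text
t 14.55 grip 86.9 0.0 F [ 0.4 -0.8 -0.3]
tb local x -51.1 y 2.8 z 213.8 mm; tool heading err -0.11 deg; target minus tcp in tool x,y: [-2.7 51.1] mm
```

>>> move_arm:
  motion: "1 -0.01 0 0.1 0;1 -0.01 0 0.24 0;1 -0.01 0 0.34 0;1 -0.01 0 0.4 0;1 -0.01 0 0.4 0;0.6 -0.01 0.02 0.4 0;0.3 -0.01 0.05 0.4 0;0.05 -0.01 0.08 0.4 0;0 -0.01 0.08 0.4 0;0 -0.01 0.08 0.4 0"
  newtons: 20

```text
time: 15.38
position: [0.6919, 0.0936, 0.1324]
tool_rot: [0.999, 0.052, 0.001, 0.0]
ft_force: [-0.1, 0.4, -0.5]
grip_width: 0.0615
grip_force: 0.0
```

```bash
python3 rel.py tb
```

```text
t 15.38 grip 61.5 0.0 F [-0.1  0.4 -0.5]
tb local x -35.5 y -0.2 z 132.4 mm; tool heading err -0.09 deg; target minus tcp in tool x,y: [ 0.3 35.5] mm
```

>>> move_arm:
  motion: "-0.3 0 0 0 0;-0.5 0 0.01 0 0;-0.5 0 0.03 0 0;-0.5 0 0.05 0 0;-0.5 0 0.07 0 0;-0.5 0 0.09 0 0;-0.5 0 0.11 0 0;-0.5 0 0.13 0 0;-0.5 0 0.15 0 0;-0.5 0 0.16 0 0;-0.5 0 0.165 0 0;-0.5 0 0.165 0 0"

```text
time: 16.38
position: [0.6946, 0.0612, 0.131]
tool_rot: [0.999, 0.053, -0.0, 0.0]
ft_force: [-0.5, 0.5, 0.0]
grip_width: 0.0217
grip_force: 0.1
```

```bash
python3 rel.py tb
```

```text
t 16.38 grip 21.7 0.1 F [-0.5  0.5  0. ]
tb local x -3.0 y -1.0 z 131.0 mm; tool heading err -0.05 deg; target minus tcp in tool x,y: [1. 3.] mm
```

>>> move_arm:
  motion: "-0.75 0 0.005 0 0;-1 0 0.005 0 0;-1 0 0.005 0 0;-1 0 0.005 0 0;-1 0 0.005 0 0;-1 0 0.005 -0.03 0;-1 0 0.005 -0.1 0;-1 0 0.005 -0.25 0;-1 0 0.005 -0.4 0;-1 0 0.005 -0.55 0;-1 0 0.005 -0.6 0;-1 0 0.005 -0.6 0"
  newtons: 22

```text
time: 17.38
position: [0.6966, 0.0609, 0.2551]
tool_rot: [0.999, 0.053, 0.004, 0.0]
ft_force: [0.7, 0.3, -2.5]
grip_width: 0.0158
grip_force: 22.0
```

```bash
python3 rel.py tb sb; python3 -c "
from h import *;from rig import robot
p,d,m=snap(robot,'wrist','w8')
cv2.imwrite('pics/c8.png',p[:,:,::-1])"
```

```text
t 17.38 grip 15.8 22.0 F [ 0.7  0.3 -2.5]
tb local x -2.5 y 0.9 z 255.1 mm; tool heading err -0.01 deg; target minus tcp in tool x,y: [-0.9  2.5] mm
sb local x 251.2 y 185.2 z 255.1 mm; tool heading err 8.29 deg; target minus tcp in tool x,y: [-147.1 -275.3] mm
```

View pics/c8.png

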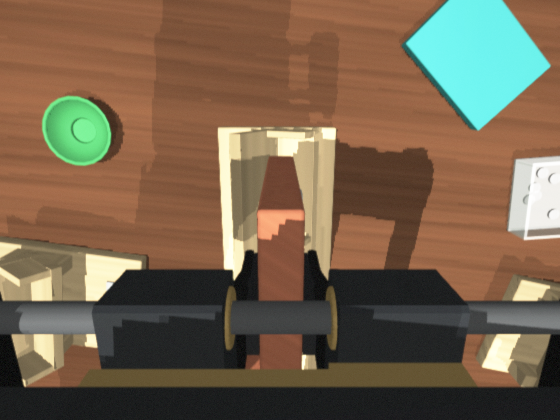

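The tile is held upright over the rack, with the bench below as before. Now over to the bar stand.

>>> move_arm:
  motion: "-1 -0.03 -0.05 0 0.005;-1 -0.08 -0.14 0 0.01;-1 -0.14 -0.25 0 0.016;-1 -0.2 -0.36 0 0.022;-1 -0.25 -0.47 0 0.028;-1 -0.31 -0.58 0 0.034;-1 -0.35 -0.66 0 0.04;-1 -0.37 -0.7 0 0.046;-1 -0.37 -0.7 0 0.046;-1 -0.37 -0.7 0 0.046"

```text
time: 18.27
position: [0.6048, 0.1921, 0.2487]
tool_rot: [1.0, -0.018, -0.002, 0.001]
ft_force: [-0.4, -0.1, -4.3]
grip_width: 0.0162
grip_force: 22.0
```

```bash
python3 rel.py sb
```

```text
t 18.27 grip 16.2 22.0 F [-0.4 -0.1 -4.3]
sb local x 123.6 y 88.5 z 248.7 mm; tool heading err 0.09 deg; target minus tcp in tool x,y: [ -88.3 -123.7] mm
```

>>> move_arm:
  motion: "-1 -0.05 -0.06 0 0;-1 -0.11 -0.15 0 0;-1 -0.18 -0.25 0 0;-1 -0.25 -0.35 0 0;-1 -0.32 -0.45 0 0;-1 -0.39 -0.54 0 0;-1 -0.44 -0.6 0 0;-1 -0.445 -0.62 0 0;-1 -0.445 -0.62 0.1 0;-1 -0.445 -0.62 0.2 0;-1 -0.445 -0.62 0.28 0;-1 -0.445 -0.62 0.3 0"

```text
time: 19.27
position: [0.5211, 0.3176, 0.188]
tool_rot: [1.0, -0.02, -0.003, 0.001]
ft_force: [-0.4, 1.4, -4.2]
grip_width: 0.0162
grip_force: 22.0
```

>>> move_arm:
  motion: "-1 0 0 0 0;-1 0 0 0 0;-1 0 0 0 0"

```text
time: 19.52
position: [0.5235, 0.3193, 0.1924]
tool_rot: [1.0, -0.02, 0.001, -0.0]
ft_force: [0.3, 0.3, -3.4]
grip_width: 0.0163
grip_force: 22.0
```

```bash
python3 rel.py sb;python3 -c "
from fit import *;from rig import robot
p,d,m=snap(robot,'wrist','w9');c=cloud(d,m);zt=robot.get_obs()['position'][2]+.04;M=(abs(c[...,2]-zt)<.008)&(p[...,0].astype(int)-p[...,2]>40);P=c[M]
L=local(P,np.array([.5211,.3190]),np.radians(-92.2));print(len(L),np.percentile(L,[2,50,98],axis=0).round(4));print(cv2.minAreaRect(P[:,:2].astype(np.float32)))"
```

```text
t 19.52 grip 16.3 22.0 F [ 0.3  0.3 -3.4]
sb local x -0.4 y 2.4 z 192.4 mm; tool heading err -0.04 deg; target minus tcp in tool x,y: [-2.4  0.4] mm
5861 [[-7.800e-03 -1.290e-02  2.277e-01]
 [-2.000e-04  2.810e-02  2.318e-01]
 [ 7.200e-03  4.830e-02  2.330e-01]]
((0.5379469394683838, 0.3187471032142639), (0.016076281666755676, 0.06377537548542023), 87.53399658203125)
```

>>> move_arm:
  motion: "-1 -0.017 0 0.05 0;-1 -0.017 0 0.1 0;-1 -0.017 0 0.15 0;-1 -0.017 0 0.2 0;-1 -0.017 0 0.23 0;-1 -0.017 0 0.25 0;-1 -0.017 0 0.265 0;-1 -0.017 0 0.27 0;-1 -0.017 0 0.27 0;-1 -0.017 0 0.27 0;-1 -0.017 0 0.27 0"

```text
time: 20.48
position: [0.519, 0.3196, 0.1376]
tool_rot: [1.0, -0.019, 0.0, -0.0]
ft_force: [0.1, -0.2, -2.9]
grip_width: 0.0159
grip_force: 22.0
```

```bash
python3 rel.py sb
```

```text
t 20.48 grip 15.9 22.0 F [ 0.1 -0.2 -2.9]
sb local x -0.5 y -2.1 z 137.6 mm; tool heading err -0.00 deg; target minus tcp in tool x,y: [2.1 0.5] mm
```

>>> move_arm:
  motion: "-1 0.005 0 0.005 0;-1 0.005 0 0.01 0;-1 0.005 0 0.015 0;-1 0.005 0 0.02 0;-1 0.005 0 0.02 0;-1 0.005 0 0.02 0"

```text
time: 20.98
position: [0.5196, 0.3194, 0.133]
tool_rot: [1.0, -0.019, -0.0, 0.0]
ft_force: [-0.7, -0.4, -3.3]
grip_width: 0.0154
grip_force: 22.0
```

>>> move_arm:
  motion: "-1 0 0 0.005 0;-1 0 0 0.005 0;-1 0 0 0.005 0"

```text
time: 21.23
position: [0.5198, 0.3195, 0.1323]
tool_rot: [1.0, -0.019, 0.0, -0.0]
ft_force: [-0.3, 0.3, -1.9]
grip_width: 0.0158
grip_force: 22.0
```

>>> move_arm:
  motion: "-1 0 0 0.003 0;-1 0 0 0.003 0;-1 0 0 0.003 0"

```text
time: 21.48
position: [0.5199, 0.3196, 0.1321]
tool_rot: [1.0, -0.019, 0.0, -0.0]
ft_force: [-0.7, 0.5, 1.8]
grip_width: 0.0156
grip_force: 22.0
```

In contact, so I'll release and let it tip back.

>>> move_arm:
  motion: "-0.5 0 0 0 0;-0.3 0 0 0 0;-0.1 0 0 0 0;0.1 0 0 0 0;0.15 0 0 0 0;0.15 0 -0.005 0 0;0.15 0 -0.02 0 0;0.15 0 -0.035 0 0;0.15 0 -0.05 0 0;0.15 0 -0.065 0 0;0.15 0 -0.08 0 0;0.15 0 -0.095 0 0"

```text
time: 22.48
position: [0.5204, 0.3389, 0.1315]
tool_rot: [1.0, -0.019, 0.0, -0.0]
ft_force: [0.9, 1.8, -1.2]
grip_width: 0.05
grip_force: 0.3
```

>>> move_arm:
  motion: "0.15 0 -0.01 0 0;0.15 0 -0.02 0 0;0.15 0 -0.03 0 0;0.15 0 -0.04 0 0;0.15 0 -0.05 0 0;0.15 0 -0.06 0 0;0.15 0 -0.07 0 0;0.15 0 -0.08 0 0;0.15 0 -0.09 0 0;0.15 0 -0.1 0 0;0.15 0 -0.11 0 0;0.15 0 -0.12 0 0"

```text
time: 23.48
position: [0.5213, 0.3625, 0.1316]
tool_rot: [1.0, -0.019, -0.0, 0.0]
ft_force: [-0.2, 0.0, -0.6]
grip_width: 0.0502
grip_force: 0.0
```

>>> move_arm:
  motion: "0.3 0 -0.015 0 0;0.5 0 -0.03 0 0;0.7 0 -0.03 0 0;1 0 -0.03 0 0;1 0 -0.03 0 0;1 0 -0.03 0 0;1 0 -0.03 0 0;1 0 -0.03 0 0"

```text
time: 24.15
position: [0.5216, 0.3682, 0.1316]
tool_rot: [1.0, -0.019, -0.0, 0.0]
ft_force: [0.2, -0.5, -0.5]
grip_width: 0.0857
grip_force: 0.0
```

```bash
python3 rel.py sb
```

```text
t 24.15 grip 85.7 0.0 F [ 0.2 -0.5 -0.5]
sb local x -49.2 y -1.4 z 131.6 mm; tool heading err -0.01 deg; target minus tcp in tool x,y: [ 1.4 49.2] mm
```

>>> move_arm:
  motion: "1 0 0 -0.1 0;1 0 0 -0.25 0;1 0 0 -0.45 0;1 0 0 -0.65 0;1 0 0.1 -0.85 0;1 0 0.3 -1 0;1 0 0.5 -1 0;1 0 0.5 -1 0;1 0 0.5 -1 0;1 0 0.5 -1 0"

```text
time: 24.98
position: [0.5175, 0.2684, 0.3313]
tool_rot: [1.0, -0.02, -0.0, -0.0]
ft_force: [-0.2, -0.0, -0.4]
grip_width: 0.0871
grip_force: 0.0
```

```bash
python3 rel.py sb; python3 seat.py sb w10; python3 -c "
from h import *;from rig import robot
s=snap(robot,'scene','s11')[0];p=load('w10')[0]
cv2.imwrite('pics/c11.png',np.hstack([cv2.resize(s[110:320,110:450],(500,309)),cv2.resize(p,(300,225))[:, :].__getitem__(slice(None)) if 0 else cv2.copyMakeBorder(cv2.resize(p,(300,225)),0,84,0,0,cv2.BORDER_CONSTANT)])[:,:,::-1])"
```

```text
t 24.98 grip 87.1 0.0 F [-0.2 -0.  -0.4]
sb local x 50.7 y -1.6 z 331.3 mm; tool heading err -0.09 deg; target minus tcp in tool x,y: [  1.5 -50.7] mm
sb 5978 w 0.0070 yaw -0.01 lean -1.03 deg y [-0.0581  0.061 ] s max [0.1193 0.1203 0.1207]
0.02 y [-0.0613  0.0631] w 0.0077
0.05 y [-0.0438  0.0446] w 0.0072
0.08 y [-0.0438  0.0443] w 0.0068
```

View pics/c11.png

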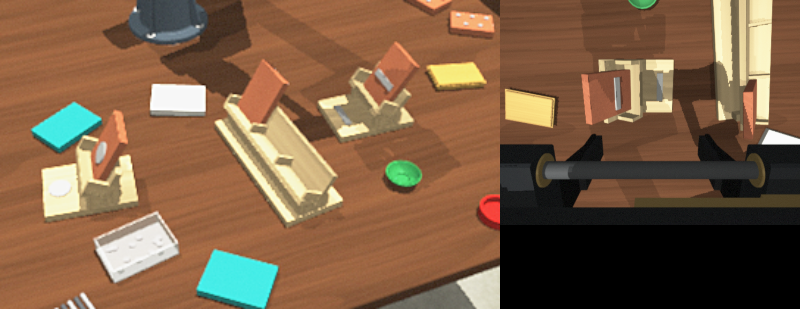

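```bash
python3 - <<'E'
from fit import *
for n,(x,y,a) in dict(w7=(.5328,-.2989,-96.7),w10=(.5211,.3190,-92.2)).items():
    p,d,m=load(n);c=cloud(d,m);g=p.astype(int)
    L=local(c.reshape(-1,3),np.array([x,y]),np.radians(a));w=L[:,0]*c30+(L[:,2]-.048)*s30;s=-L[:,0]*s30+(L[:,2]-.048)*c30
    red=((g[...,0]>1.7*g[...,1])&(d>0)).ravel()
    f=red&(abs(w-.0075)<.004)&(s>.008)&(s<.118)&(abs(L[:,1])<.042)
    for _ in range(3):
        A=np.c_[L[f,1],s[f],np.ones(f.sum())];q=np.linalg.lstsq(A,w[f],rcond=None)[0]
        f=f&(abs(w-np.c_[L[:,1],s,np.ones(len(s))]@q)<.0015)
    wood=(~red)&(d.ravel()>0)&(s>.035)&(s<.055)&(abs(L[:,1])>.047)&(abs(L[:,1])<.055)&(abs(w+.008)<.005)
    print(n,f.sum(),"w(s=0) %.4f w(120) %.4f"%(q[2],q[2]+.12*q[1]),"yaw,lean",np.degrees(q[:2]).round(2),"smin",np.percentile(s[f],1).round(4),"backrest w",wood.sum(),np.median(w[wood]).round(4) if wood.any() else None)
E
```

```text
w7 50 w(s=0) 0.0079 w(120) 0.0072 yaw,lean [ 0.03 -0.33] smin 0.0091 backrest w 40 -0.0084
w10 178 w(s=0) 0.0081 w(120) 0.0066 yaw,lean [ 0.03 -0.72] smin 0.0092 backrest w 124 -0.0086
```

```bash
python3 -c "
from rig import robot
print(robot.hand_in())"
```

```text
the job is handed in; nothing more can be done
None
```

I placed the round-tag tile on the round stand and then the bar-tag tile on the bar stand, and handed the job in at about 25 s; both tags face out, the measured lean is within 0.7° of the stand's 30° (bar tile's foot about 0.7 mm off the backrest), and the plain tile stayed in the rack.

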